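# Lay out the sample tray

## Robot

A 6-joint arm with a two-finger parallel gripper is mounted at the origin on a cart in front of the work surface, level with it; the furniture and walls round the work are solid. World frame = base frame: x ahead of the robot, y to its left, z up, the work surface at z = 0. Lengths are in m, angles in degrees, forces in N, time in s.
With the tool pointing down it reaches from about 0.4 to 0.825 m from the base axis. Payload 7 kg.
Tool frame: the origin (TCP) lies between the finger pads; the fingertips stand 22 mm ahead of it and the grasp point (between the pads) lies 3 mm ahead of it; z points along the fingers, y is the line along which they close (so a half turn about z gives the same grasp; the last joint's range is limited). The gripper opens to 88 mm and grips with 3 to 60 N. Pads are 19 mm wide; open, the fingers measure 130 mm over their backs; the gripper's body (78 mm by 193 mm) begins 47 mm behind the grasp point.
Start: joints at [-48.638, 20.546, 0.682, 0, -70.136, -16.507], TCP at [0.284, -0.612, 0.212] pointing down, gripper open.
Joint ranges: [-176.03, 176.03], [-82.01, 121.73], [-58.28, 71.71], [-173.87, 95.51], [-174.79, -0.11], [-173.66, 173.66]. Speed limits (degrees/s): [136.94, 136.94, 172.46, 180, 180, 180].

## Interface

Orientations are given as [roll, pitch, yaw] about the fixed x, y, z axes, in that order (R = Rz(yaw) Ry(pitch) Rx(roll)).
In Python, from plant import ctrl gives the robot as it stands.
- The arm moves only by the tool apply_moves, never from a script. Its argument "targets" is a list of rows, each an object with "travel": the shift along the tool's x, y, z in mm, a list of three; "roll": the turn about the tool's z in degrees; "jaw": the finger opening in mm, from 0 to 87.6. In form: [{"travel": [tx, ty, tz], "roll": roll, "jaw": jaw}, ...]. A call has 1 to 10 rows; each row shifts and turns the commanded pose from where the row before left it, along the tool's axes as they then stand; what a row does not reach is not made up. A row lasts 1/10 s, in which the tool goes at most 50 mm and 8.59 degrees, less where a joint would pass 70% of its speed; a pose out of reach is approached as far as the arm can. A call with a gripper value outside its range is refused whole. The fingers move at their own pace and stop on an object; the grip force is fixed at half the most. Time passes only in rows, so rows that do not move let the fingers close. It gives the time, the measured TCP pose, the force, the opening and the grip force at its end, in the units of the state.
- ctrl.get_obs(): the state, without advancing time (a new reading comes with each control period).
- ctrl.snapshot(name): name is "side" or "top" or "wrist"; returns the picture (480x640x3 uint8, red, green, blue); there is no depth.
- ctrl.calibration(name): a dict with "K" (3x3 intrinsics, pixels), "dist_coeffs" ([k1, k2, p1, p2, k3] as OpenCV has them; the pictures are not rectified), "extrinsics" (4x4, takes a point from camera to world coordinates); the wrist camera has in their place "hand_eye" (4x4, takes a point from camera to tool coordinates, whose origin is the TCP and whose axes are the flange's). Camera axes: x right, y down, z forward; pixel columns grow to the right and rows downward; lengths in m; the calibration is good to about 2 mm. A picture is of the moment at which its call begins: read the wrist's pose just before it. calibration takes no time and is no camera call.
- ctrl.close_job(): hands the job in; it is judged then, once.
The state is a dict: "clock": time; "joint_pos": joint angles; "qvel": joint speeds; "tau": joint torques, N m; "tool_pos": TCP position; "orientation": TCP orientation; "force": force on the tool from outside, world axes, zero at the start; "moment": the same for the moment, N m; "opening": finger opening in m; "gripper_force": force on a finger pad.
Only numpy, scipy, OpenCV 4.12 (cv2) and the standard library are available. Lean on these libraries where they do the work, as an engineer would, in place of code of your own. Each camera call takes 0.05 s, during which the arm holds its last target. There are 200 camera calls.

## Task

Lay out the white sample tray for the next run with the five things standing on the open bench to its right (not those along the back wall): stand the yellow-lidded cup on the end disc beside the pipette with the yellow button, the white bottle on the end disc beside the pipette with the blue button, and the red-lidded cup on the disc between them. Set the white and green carton on the oblong behind the red-lidded cup, lengthwise with the marking, and stand the roll of tape centred on top of the carton. Everything should end upright, centred on its marking and let go; leave the pipettes and the black marker where they lie.

Things in the scene. Friction and masses are not known exactly. Their poses are not given: they have to be found in the camera images.
- cup_yellow: Clear specimen cup with a yellow screw lid, 62 mm across the lid and 61 mm high, tapering to about 50 mm at the foot; the lid (62 mm across) fills heights 52 to 61 mm. It stands on the open bench right of the tray; other cups along the back wall (x over 0.85 m) are not it. Origin: centre of the underside, z up. The lid does not turn.
- cup_red: Clear specimen cup with a red screw lid, same size as the yellow one: 62 mm across the lid, 61 mm high, lid at heights 52 to 61 mm. It stands on the open bench right of the tray; other cups along the back wall (x over 0.85 m) are not it. Origin: centre of the underside, z up. The lid does not turn.
- white_bottle: White plastic reagent bottle, body 60 mm across, 123 mm high overall; its white screw cap, 36 mm across, fills heights 104 to 123 mm and is firmly fixed (the bottle can be lifted by it). It stands on the open bench right of the tray; another along the back wall is not it. Origin: centre of the underside, z up. Weighs about 0.14 kg.
- carton: Small white and green carton, closed, 46 mm along its x, 88 mm along its y, 52 mm high. Origin: centre of the underside, z up. It stands upright on the right part of the bench; its long side (y) runs roughly left-right at the start.
- tape_roll: Brown roll of tape standing on end, a round drum 36 mm across and 46 mm high. Origin: centre of the underside, z up, along the drum's axis.
- tray: White tray fixed on the left half, 220 mm along x (away from the robot), 270 mm along y (left). Origin: centre of underside; floor 6 mm up, grey rim 11 mm. Flat grey marks on its floor: front row (near the robot) of three 70 mm discs centred at tray x -50, y +90, 0, -90 mm; behind the middle disc one oblong, 56 (x) by 98 mm (y), centred at x +55, y 0. Yaw within 0.2 rad.
- pipette_yellow: Pipette with a yellow plunger button, lying flat on the bench just beyond the left or the right end of the tray (tray y about +165 or -165 mm); its length runs along tray x. 225 mm along its own y, 44 mm wide, 25 mm high. Origin: middle of its length, at its underside. A landmark: it stays where it lies.
- pipette_blue: Pipette with a blue plunger button, lying flat just beyond the other end of the tray; same size and frame as the yellow one. A landmark: it stays where it lies.
- marker: Black felt marker lying on the bench behind the things to be moved, 135 mm long along its y, 12 mm wide, 14 mm high. Origin: centre of its underside. A bystander.
Things that resemble listed ones, but are neither listed nor needed, are in the scene too. What is shaped like the tape_roll but orange or turquoise is not meant.

How it is judged (in metres and radians):
At the end, for the whole second after the job is handed in: Cups, bottle and carton stand on their markings within 15 mm along each tray axis (yellow cup by the yellow pipette, bottle by the blue, red cup between, carton behind it within 0.25 rad); tape roll on the carton within 15 mm of its middle; all upright within 0.1 rad and at rest (((y of pipette_yellow in the frame of tray above 0 m and x of cup_yellow in the frame of tray between -0.065 and -0.035 m and y of cup_yellow in the frame of tray between 0.075 and 0.105 m and z of each of cup_yellow, white_bottle in the frame of tray below 0.012 m and x of white_bottle in the frame of tray between -0.065 and -0.035 m and y of white_bottle in the frame of tray between -0.105 and -0.075 m) or (y of pipette_yellow in the frame of tray below 0 m and x of cup_yellow in the frame of tray between -0.065 and -0.035 m and y of cup_yellow in the frame of tray between -0.105 and -0.075 m and z of each of cup_yellow, white_bottle in the frame of tray below 0.012 m and x of white_bottle in the frame of tray between -0.065 and -0.035 m and y of white_bottle in the frame of tray between 0.075 and 0.105 m)) and x of cup_red in the frame of tray between -0.065 and -0.035 m and y of cup_red in the frame of tray between -0.015 and 0.015 m and z of each of cup_red, carton in the frame of tray below 0.012 m and x of carton in the frame of tray between 0.04 and 0.07 m and y of carton in the frame of tray between -0.015 and 0.015 m and angle between the y axis of carton and the y axis of tray, either way round below 0.25 rad and x of tape_roll in the frame of carton between -0.015 and 0.015 m and y of tape_roll in the frame of carton between -0.015 and 0.015 m and z of tape_roll in the frame of carton between 0.046 and 0.058 m and angle between each of cup_yellow, cup_red, white_bottle, carton, tape_roll's own z axis and vertical below 0.1 rad and linear speed of each of cup_yellow, cup_red, white_bottle, carton, tape_roll below 0.02 m/s); the robot touches nothing.
It fails at once if the yellow pipette is shifted by more than 30 mm (distance of pipette_yellow from where it was at the start of the episode above 0.03 m).
It fails at once if the blue pipette is shifted by more than 30 mm (distance of pipette_blue from where it was at the start of the episode above 0.03 m).
It fails at once if the marker is shifted by more than 30 mm (distance of marker from where it was at the start of the episode above 0.03 m).
It also fails if it takes over 128 s, if anything falls off the work surface, if the arm or the gripper's body presses on something with over 40 N, if the wrist force passes 120 N, or if a joint passes its speed limit or range.

## Working session

There is one attempt and no reset: what is moved stays moved. The work goes in short steps, Python scripts to look and compute and a tool call to move; the robot and the scene stay as the last step left them, time stands still between calls to the robot, and variables do not carry over. Pictures are saved under pics/ and viewed, at most 14 in all, crops included, and the job is handed in when it is done.

Besides the shell and the picture viewer there is one more tool, called after "Emit:" by a JSON object that holds its "api" and its "payload", one argument or row to a line. apply_moves: Moves the arm, as the interface text tells. Its arguments: {"type":"object","properties":{"targets":{"type":"array","items":{"type":"object","properties":{"travel":{"type":"array","items":{"type":"number"}},"roll":{"type":"number"},"jaw":{"type":"number"}}}}},"required":["targets"]}

```bash
ls; mkdir -p pics; python3 - <<'E'
from plant import ctrl
import cv2
print(ctrl.get_obs())
for n in("top","side"):
    im=ctrl.snapshot(n); cv2.imwrite(f"pics/{n}0.png",im[:,:,::-1])
for n in("top","side","wrist"):
    c=ctrl.calibration(n);print(n,{k:(v.tolist() if hasattr(v,'tolist') else v) for k,v in c.items()})
E
```

```text
pics
{'clock': 0.0, 'joint_pos': array([-4.86389321e+01,  2.05904975e+01,  6.32074516e-01, -1.91972112e-02,
       -7.01364756e+01, -1.65078549e+01]), 'qvel': array([ 0.02567397,  0.03770334, -0.03022731,  0.06165147, -0.03615741,
        0.05624463]), 'tau': array([-3.81267630e-03, -5.82720208e+01,  2.93064433e+01,  6.99727759e+00,
        7.08467487e-03, -1.87278019e-04]), 'tool_pos': array([ 0.28344924, -0.61201712,  0.2115233 ]), 'orientation': array([ 1.79903885e+02, -9.66495252e-03, -1.55153317e+02]), 'force': array([ 0.35416801,  0.98980319, -0.57329101]), 'moment': array([-0.0270402 ,  0.03372658, -0.01370606]), 'gripper_force': 0.0, 'opening': 0.08704124178455085}
top {'K': [[621.0603706090044, 0.0, 317.45491647880135], [0.0, 621.0603706090044, 244.08199993707737], [0.0, 0.0, 1.0]], 'dist_coeffs': [-0.17919952608161527, 0.0, 0.0, 0.0, 0.0], 'extrinsics': [[-0.01614003018677673, -0.9980989517448169, 0.059480937715105556, 0.4159990900057358], [-0.9998532671666012, 0.015769691795082932, -0.006690362991773067, -0.0583774671459654], [0.00573964823343127, -0.0595801925692291, -0.9
[... 322 characters left out ...]
0303646256891826], [-0.30595442305814863, -0.31788376722731077, 0.8974083805851872, -1.369886941659196], [-0.009973907561223162, -0.9414882054328141, -0.3368983232354527, 0.546641961560619], [0.0, 0.0, 0.0, 1.0]]}
wrist {'K': [[386.8674311903409, 0.0, 315.8721223395798], [0.0, 386.8674311903409, 233.37744114632156], [0.0, 0.0, 1.0]], 'dist_coeffs': [-0.039777349575917394, 0.0, 0.0, 0.0, 0.0], 'hand_eye': [[-0.00026669173289910414, -0.961376193706818, -0.2752376119815567, 0.07440150334389786], [0.9999998536276491, -0.0001268186696365437, -0.0005259864119383614, 0.0009252181227139555], [0.0004707655468654181, -0.2752377119706081, 0.9613760868094153, -0.1713870521158479], [0.0, 0.0, 0.0, 1.0]]}
```

View pics/top0.png

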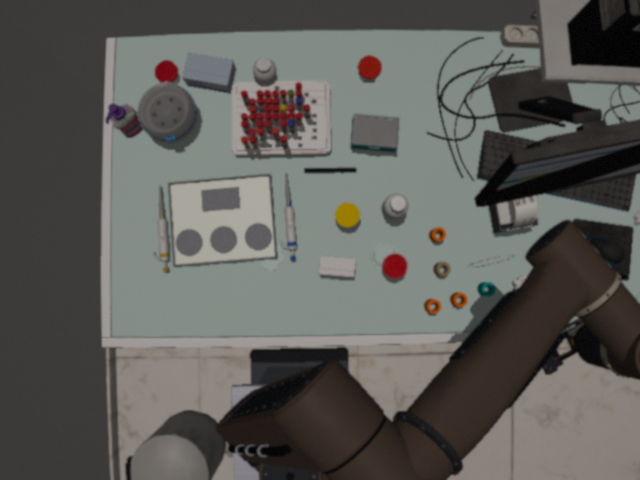

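View pics/side0.png

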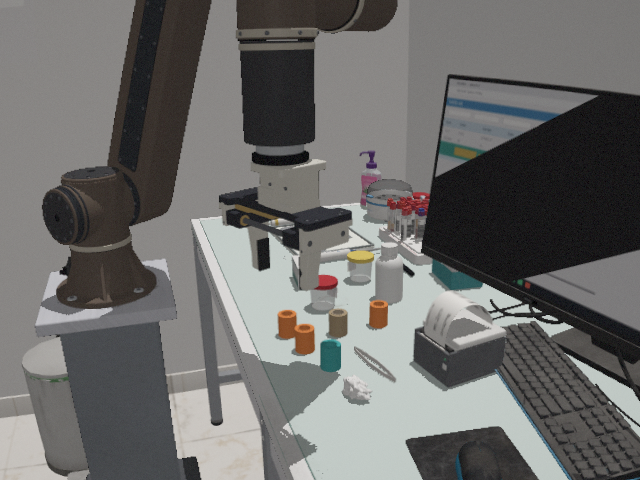

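The top view (up = +x, left = +y) shows the tray at px (222,220). The yellow-button pipette is on its left (165,268) and the blue one on its right (293,258). The yellow cup is at (347,215), the bottle at (396,206), the red cup at (395,266), the carton at (338,267) and the brown tape at (442,269). The side view confirms that all five stand upright.

```bash
cat > h.py <<'E'
import numpy as np, cv2
from plant import ctrl
from scipy.spatial.transform import Rotation as Ro
def cam(n,obs=None):
    c=ctrl.calibration(n); K=np.array(c["K"]);d=np.array(c["dist_coeffs"])
    if n!="wrist": return K,d,np.array(c["extrinsics"])
    T=np.eye(4);T[:3,:3]=Ro.from_euler('xyz',obs["orientation"],degrees=True).as_matrix();T[:3,3]=obs["tool_pos"]
    return K,d,T@np.array(c["hand_eye"])
def ray(px,z,C):
    K,d,E=C
    u=cv2.undistortPoints(np.float64(px).reshape(-1,1,2),K,d).reshape(-1,2)
    v=np.c_[u,np.ones(len(u))]@E[:3,:3].T
    return (E[:3,3]+v*((z-E[2,3])/v[:,2])[:,None])[:,:2]
def blobs(m,amin):
    n,l,s,c=cv2.connectedComponentsWithStats(m.astype(np.uint8))
    return [(c[i],s[i,4],l==i) for i in range(1,n) if s[i,4]>=amin]
def shot(n,name):
    o=ctrl.get_obs(); im=ctrl.snapshot(n); cv2.imwrite(f"pics/{name}.png",im[:,:,::-1]); return im,cam(n,o)
def rect(m):
    return cv2.minAreaRect(np.argwhere(m)[:,::-1].astype(np.float32))
E
python3 - <<'E'
from h import *
im=cv2.imread("pics/top0.png"); C=cam("top"); hsv=cv2.cvtColor(im,cv2.COLOR_BGR2HSV); H,S,V=cv2.split(hsv)
g=lambda x:np.round(x,4).tolist()
def win(m,x0,x1,y0,y1):
    o=np.zeros_like(m);o[y0:y1,x0:x1]=m[y0:y1,x0:x1];return o
print("V samples",hsv[230,152],hsv[203,222],hsv[240,224],hsv[266,338],hsv[202,397],hsv[269,452],hsv[212,250])
for n,m,z in [("yel",win((S>130)&(H>18)&(H<35),325,370,195,235),.061),("red",win((S>130)&((H<8)|(H>172)),375,415,245,285),.061)]:
    for c,a,l in blobs(m,60):print(n,g(c),a,g(ray(c,z,C)))
m=win((S<40)&(V<150),168,278,175,267)
for c,a,l in blobs(m,150):print("mark",g(c),a,g(ray(c,.006,C)))
m=win((S<30)&(V>165),315,360,250,285)
for c,a,l in blobs(m,60):print("carton",rect(l),g(ray(cv2.boxPoints(rect(l)),.052,C)))
m=win((S>45)&(H>8)&(H<30)&(V<200),433,453,260,280)
for c,a,l in blobs(m,15):print("tape",g(c),a,rect(l),g(ray(rect(l)[0],.046,C)))
big=np.hstack([cv2.resize(im[180:300,310:470],None,fx=2.5,fy=2.5),cv2.resize(im[165:285,140:300],None,fx=2.5,fy=2.5)])
cv2.imwrite("pics/crop0.png",big)
E
```

```text
V samples [ 77  16 140] [140   8  95] [135  11  97] [ 10  15 158] [ 13  14 161] [ 73  17 138] [ 25  16 171]
yel [347.0465, 214.9514] 473 [[0.5787, -0.1433]]
red [394.4013, 266.0241] 456 [[0.4499, -0.2584]]
mark [222.891, 227.3826] 3596 [[0.5576, 0.1738]]
mark [220.3205, 198.8455] 880 [[0.6318, 0.1802]]
mark [223.0921, 239.2326] 619 [[0.527, 0.1735]]
tape [441.8808, 268.755] 151 ((441.5, 269.0), (14.0, 15.0), 90.0) [[0.4406, -0.3796]]
```

View pics/crop0.png

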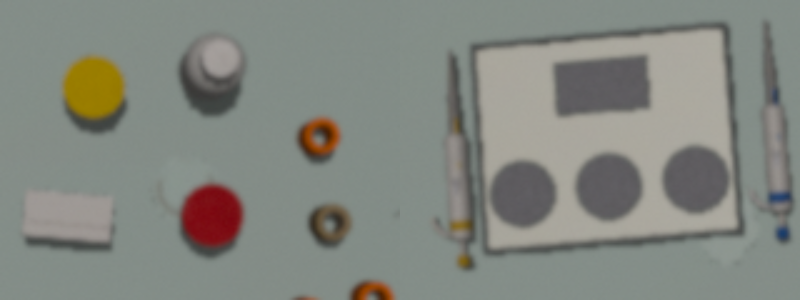

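```bash
python3 - <<'E'
from h import *
C=cam("top");g=lambda x:np.round(x,4).tolist()
im=cv2.imread("pics/top0.png"); hsv=cv2.cvtColor(im,cv2.COLOR_BGR2HSV); H,S,V=cv2.split(hsv)
w=hsv[245:288,315:362]; print(w[22,22],w[5,3])
def win(m,x0,x1,y0,y1):
    o=np.zeros_like(m);o[y0:y1,x0:x1]=m[y0:y1,x0:x1];return o
m=win(((H<50)|(S<16))&(V>125),315,362,252,288)
for c,a,l in blobs(m,60):
    r=rect(l);p=ray(cv2.boxPoints(r),.052,C);print("carton",r,g(p),g(p.mean(0)))
m=win((S<40)&(V<150),168,278,175,267)
big=cv2.erode((win((V<120),173,273,180,262)).astype(np.uint8),np.ones((3,3)))
for c,a,l in blobs(big,150):print("mark",g(c),a,g(ray(c,.006,C)))
print("cap",g(ray([398.8,203.2],.123,C)))
E
```

```text
[ 17  15 157] [ 73  16 141]
carton ((336.3716125488281, 264.479736328125), (39.076446533203125, 22.214250564575195), 1.847610354423523) [[0.4312, -0.0651], [0.4864, -0.0677], [0.4817, -0.1649], [0.4265, -0.162]] [0.4564, -0.1149]
mark [220.324, 198.7023] 645 [[0.6322, 0.1802]]
mark [257.9538, 236.3418] 433 [[0.533, 0.0834]]
mark [223.0995, 239.2315] 432 [[0.527, 0.1735]]
mark [188.6241, 242.1323] 431 [[0.521, 0.2633]]
cap [[0.5987, -0.2646]]
```

Emit:
{"api": "apply_moves", "payload": {
  "targets": [
    {"travel": [0, 0, 0], "roll": -8.5, "jaw": 87},
    {"travel": [0, 0, 0], "roll": -8.5, "jaw": 87},
    {"travel": [0, 0, 0], "roll": -8.5, "jaw": 87},
    {"travel": [0, 0, 0], "roll": -8.5, "jaw": 87},
    {"travel": [0, 0, 0], "roll": -8.5, "jaw": 87},
    {"travel": [0, 0, 0], "roll": -8.5, "jaw": 87},
    {"travel": [0, 0, 0], "roll": -8.5, "jaw": 87}
  ]
}}

```text
clock: 0.8
tool_pos: [0.2836, -0.6122, 0.2119]
orientation: [180.0, 0.0, -95.3]
force: [0.6, 0.7, 0.4]
opening: 0.0871
gripper_force: 0.0
```

```bash
cat >> h.py <<'E'
def go(x,y,z,yaw=None):
    o=ctrl.get_obs();R=Ro.from_euler('xyz',o["orientation"],degrees=True).as_matrix()
    y0=o["orientation"][2]; t=R.T@(np.array([x,y,z])-o["tool_pos"])*1000
    print("at",np.round(o["tool_pos"],4),"yaw",round(y0,2),"travel mm",np.round(t,1),"roll",None if yaw is None else round(y0-yaw,2),"f",np.round(o["force"],1),"open",round(o["opening"],4),"t",round(o["clock"],1))
E
python3 -c "
from h import *
go(.45,-.16,.212,-95.6)"
```

```text
at [ 0.2836 -0.6122  0.2119] yaw -95.3 travel mm [-4.656e+02 -1.240e+02  2.000e-01] roll 0.3 f [0.6 0.7 0.4] open 0.0871 t 0.8
```

Emit:
{"api": "apply_moves", "payload": {
  "targets": [
    {"travel": [-46, -12.4, 0], "roll": 0, "jaw": 87},
    {"travel": [-46, -12.4, 0], "roll": 0, "jaw": 87},
    {"travel": [-46, -12.4, 0], "roll": 0, "jaw": 87},
    {"travel": [-46, -12.4, 0], "roll": 0, "jaw": 87},
    {"travel": [-46, -12.4, 0], "roll": 0, "jaw": 87},
    {"travel": [-46, -12.4, 0], "roll": 0, "jaw": 87},
    {"travel": [-46, -12.4, 0], "roll": 0, "jaw": 87},
    {"travel": [-46, -12.4, 0], "roll": 0, "jaw": 87},
    {"travel": [-46, -12.4, 0], "roll": 0, "jaw": 87},
    {"travel": [-46, -12.4, 0], "roll": 0, "jaw": 87}
  ]
}}

```text
clock: 1.8
tool_pos: [0.4524, -0.1649, 0.2125]
orientation: [-180.0, 0.0, -95.6]
force: [1.4, -0.6, 0.7]
opening: 0.0871
gripper_force: 0.0
```

Emit:
{"api": "apply_moves", "payload": {
  "targets": [
    {"travel": [0, 0, 0], "roll": 0, "jaw": 87},
    {"travel": [0, 0, 0], "roll": 0, "jaw": 87}
  ]
}}

```text
clock: 2.0
tool_pos: [0.4525, -0.1657, 0.2123]
orientation: [180.0, 0.0, -95.5]
force: [-0.2, -1.2, -0.5]
opening: 0.0872
gripper_force: 0.0
```

```bash
python3 -c "
from h import *
im,C=shot('wrist','w1')
np.save('w1.npy',C[2])
go(.45,-.117,.212,-95.6)"
```

```text
at [ 0.4522 -0.1666  0.2123] yaw -95.57 travel mm [-49.2   7.    0.3] roll 0.03 f [-0.3 -0.3 -0.4] open 0.0868 t 2.0
```

View pics/w1.png

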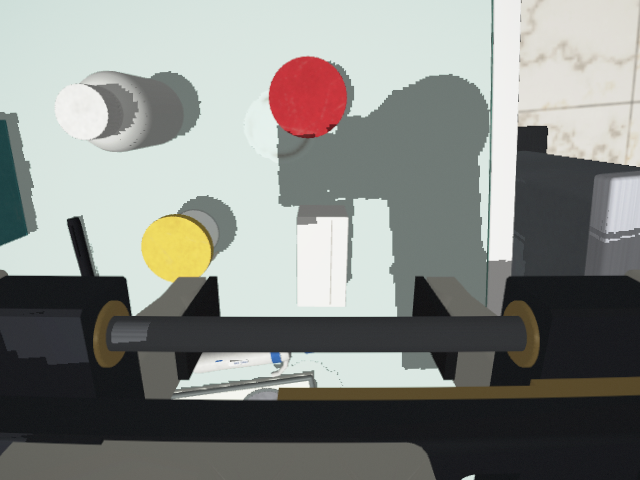

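The wrist view (image right = −x, down = +y) shows the red lid at (308,97), the yellow lid at (177,248), the bottle cap at (82,111) and the carton top from about (297,216) to (347,306).

```bash
python3 - <<'E'
from h import *
C=list(cam("top"));c=ctrl.calibration("wrist");C=[np.array(c["K"]),np.array(c["dist_coeffs"]),np.load("w1.npy")]
im=cv2.imread("pics/w1.png");H,S,V=cv2.split(cv2.cvtColor(im,cv2.COLOR_BGR2HSV));g=lambda x:np.round(x,4).tolist()
def cen(n,m,z):
    for c,a,l in blobs(m,800):
        (e,ax,an)=cv2.fitEllipse(max(cv2.findContours(l.astype(np.uint8),0,2)[0],key=len)) ;print(n,g(c),a,g(e),g(ax),g(ray(e,z,C)))
cen("yel",(S>120)&(H>18)&(H<35)&(V>200),.061)
cen("red",(S>120)&((H<8)|(H>172)),.061)
m=np.zeros_like(S,bool);m[80:142,50:112]=(V[80:142,50:112]>238)&(S[80:142,50:112]<20);cen("cap",m,.123)
m=np.zeros_like(S,bool);m[205:310,290:355]=(V[205:310,290:355]>232)&(S[205:310,290:355]<14)
m=cv2.morphologyEx(m.astype(np.uint8),cv2.MORPH_CLOSE,np.ones((5,5)))
for cc,a,l in blobs(m,800):
    P=ray(np.argwhere(l)[:,::-1],.052,C)*1000
    r=cv2.minAreaRect(P.astype(np.float32));print("carton",r,a)
E
```

```text
yel [175.5316, 248.3407] 3461 [175.6866, 248.9672] [62.4396, 70.3251] [[0.5782, -0.1446]]
red [307.4466, 96.8418] 4962 [307.449, 96.8295] [76.9674, 80.3814] [[0.4496, -0.2595]]
cap [80.4713, 114.4023] 1551 [80.9284, 112.4843] [44.7204, 51.1548] [[0.5973, -0.2613]]
carton ((454.78179931640625, -115.64147186279297), (87.3707504272461, 50.626617431640625), 83.95777130126953) 4319
```

```bash
python3 -c "
from h import *
go(.4535,-.116,.035,-96.0)"
```

```text
at [ 0.4522 -0.1666  0.2123] yaw -95.57 travel mm [-50.5   3.5 177.3] roll 0.43 f [-0.3 -0.3 -0.4] open 0.0868 t 2.0
```

Emit:
{"api": "apply_moves", "payload": {
  "targets": [
    {"travel": [-25, 2, 20], "roll": 0.4, "jaw": 87},
    {"travel": [-25.5, 1.5, 30], "roll": 0, "jaw": 87},
    {"travel": [0, 0, 40], "roll": 0, "jaw": 87},
    {"travel": [0, 0, 40], "roll": 0, "jaw": 87},
    {"travel": [0, 0, 30], "roll": 0, "jaw": 87},
    {"travel": [0, 0, 17], "roll": 0, "jaw": 87},
    {"travel": [0, 0, 0], "roll": 0, "jaw": 87},
    {"travel": [0, 0, 0], "roll": 0, "jaw": 40},
    {"travel": [0, 0, 0], "roll": 0, "jaw": 40},
    {"travel": [0, 0, 0], "roll": 0, "jaw": 40}
  ]
}}

```text
clock: 3.05
tool_pos: [0.4548, -0.1165, 0.0366]
orientation: [-179.9, 0.0, -96.1]
force: [0.2, 0.7, 0.5]
opening: 0.0685
gripper_force: 0.0
```

Emit:
{"api": "apply_moves", "payload": {
  "targets": [
    {"travel": [0, 0, 0], "roll": 0, "jaw": 36},
    {"travel": [0, 0, 0], "roll": 0, "jaw": 36},
    {"travel": [0, 0, 0], "roll": 0, "jaw": 36},
    {"travel": [0, 0, 0], "roll": 0, "jaw": 36}
  ]
}}

```text
clock: 3.45
tool_pos: [0.4539, -0.1163, 0.0357]
orientation: [180.0, -0.0, -96.0]
force: [-1.9, 0.5, 4.0]
opening: 0.0447
gripper_force: 30.0
```

Emit:
{"api": "apply_moves", "payload": {
  "targets": [
    {"travel": [0, 0, -20], "roll": 0, "jaw": 36},
    {"travel": [0, 0, -40], "roll": 0, "jaw": 36},
    {"travel": [0, 0, -40], "roll": 0, "jaw": 36},
    {"travel": [0, 0, 0], "roll": -4.9, "jaw": 36},
    {"travel": [0, 0, 0], "roll": -4.9, "jaw": 36},
    {"travel": [0, 0, 0], "roll": 0, "jaw": 36}
  ]
}}

```text
clock: 4.05
tool_pos: [0.454, -0.1162, 0.1357]
orientation: [-180.0, 0.0, -86.2]
force: [-0.6, -0.2, -1.1]
opening: 0.045
gripper_force: 30.0
```

```bash
python3 -c "
from h import *
go(.632,.180,.043,-86.25)"
```

```text
at [ 0.454  -0.1162  0.1357] yaw -86.17 travel mm [-283.6 -197.3   92.9] roll 0.08 f [-0.6 -0.2 -1.1] open 0.045 t 4.0
```

Emit:
{"api": "apply_moves", "payload": {
  "targets": [
    {"travel": [-20, -14, 0], "roll": 0, "jaw": 36},
    {"travel": [-31.5, -22, 0], "roll": 0, "jaw": 36},
    {"travel": [-31.5, -22, 0], "roll": 0, "jaw": 36},
    {"travel": [-31.5, -22, 0], "roll": 0, "jaw": 36},
    {"travel": [-31.5, -22, 0], "roll": 0, "jaw": 36},
    {"travel": [-31.5, -22, 0], "roll": 0, "jaw": 36},
    {"travel": [-31.5, -22, 0], "roll": 0, "jaw": 36},
    {"travel": [-31.5, -22, 0], "roll": 0, "jaw": 36},
    {"travel": [-31.5, -22, 0], "roll": 0, "jaw": 36},
    {"travel": [-11.5, -7.3, 0], "roll": 0, "jaw": 36}
  ]
}}

```text
clock: 5.05
tool_pos: [0.6336, 0.1823, 0.1341]
orientation: [180.0, -0.0, -86.3]
force: [-0.9, -0.9, -1.2]
opening: 0.0447
gripper_force: 30.0
```

Emit:
{"api": "apply_moves", "payload": {
  "targets": [
    {"travel": [0, 0, 20], "roll": 0, "jaw": 36},
    {"travel": [0, 0, 20], "roll": 0, "jaw": 36},
    {"travel": [0, 0, 0], "roll": 0, "jaw": 36}
  ]
}}

```text
clock: 5.35
tool_pos: [0.6299, 0.1784, 0.0918]
orientation: [179.7, -0.1, -86.4]
force: [-0.3, -0.1, -0.9]
opening: 0.0446
gripper_force: 30.0
```

```bash
python3 -c "
from h import *
im,C=shot('wrist','w2')
np.save('w2.npy',C[2])
go(.632,.180,.043,-86.25)"
```

```text
at [0.6311 0.1786 0.0938] yaw -86.34 travel mm [-1.4 -1.2 50.7] roll -0.09 f [-0.2 -1.1 -0.4] open 0.0447 t 5.4
```

View pics/w2.png

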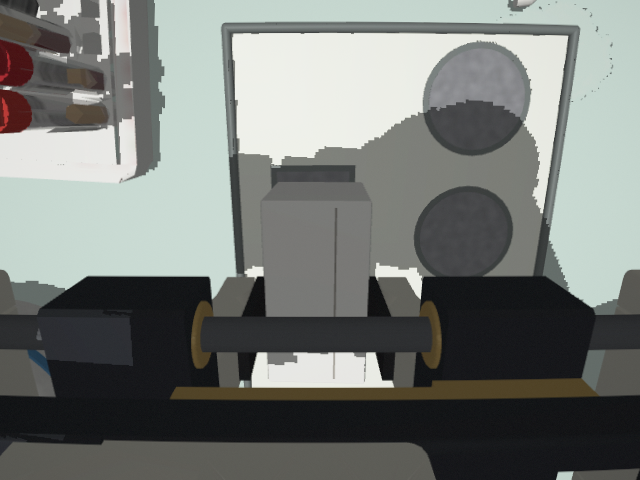

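The held carton is over the oblong. The bottle disc is at about (476,98) and the red-cup disc at about (463,234).

```bash
python3 -c "
from h import *
c=ctrl.calibration('wrist');C=[np.array(c['K']),np.array(c['dist_coeffs']),np.load('w2.npy')]
print(ray([[476.5,98.5],[463.5,233.5]],.006,C))
print('oblong back edge ends',ray([[273,167],[355,167]],.006,C))"
```

```text
[[0.53236587 0.08272527]
 [0.52622424 0.17204163]]
oblong back edge ends [[0.66012106 0.13450421]
 [0.60607356 0.13114344]]
```

Emit:
{"api": "apply_moves", "payload": {
  "targets": [
    {"travel": [-1.5, -0.5, 20], "roll": 0, "jaw": 36},
    {"travel": [0, 0, 15], "roll": 0, "jaw": 36},
    {"travel": [0, 0, 8], "roll": 0, "jaw": 36},
    {"travel": [0, 0, 5], "roll": 0, "jaw": 36},
    {"travel": [0, 0, 2], "roll": 0, "jaw": 36},
    {"travel": [0, 0, 0], "roll": 0, "jaw": 36},
    {"travel": [0, 0, 0], "roll": 0, "jaw": 36}
  ]
}}

```text
clock: 6.1
tool_pos: [0.6331, 0.1812, 0.0461]
orientation: [-180.0, 0.0, -86.2]
force: [-0.0, -0.5, -0.5]
opening: 0.045
gripper_force: 30.0
```

Emit:
{"api": "apply_moves", "payload": {
  "targets": [
    {"travel": [0.5, 1.5, 2], "roll": 0, "jaw": 36},
    {"travel": [0, 0, 1.5], "roll": 0, "jaw": 36},
    {"travel": [0, 0, 1], "roll": 0, "jaw": 36},
    {"travel": [0, 0, 0], "roll": 0, "jaw": 36},
    {"travel": [0, 0, 0], "roll": 0, "jaw": 36}
  ]
}}

```text
clock: 6.6
tool_pos: [0.6312, 0.1804, 0.0418]
orientation: [-180.0, -0.0, -86.2]
force: [-2.6, -0.9, 6.3]
opening: 0.0451
gripper_force: 30.1
```

Emit:
{"api": "apply_moves", "payload": {
  "targets": [
    {"travel": [0, 0, 0], "roll": 0, "jaw": 70},
    {"travel": [0, 0, 0], "roll": 0, "jaw": 70},
    {"travel": [0, 0, 0], "roll": 0, "jaw": 70},
    {"travel": [0, 0, -10], "roll": 0, "jaw": 70},
    {"travel": [0, 0, -30], "roll": 0, "jaw": 70},
    {"travel": [0, 0, -45], "roll": 0, "jaw": 80},
    {"travel": [0, 0, -45], "roll": 0, "jaw": 87},
    {"travel": [0, 0, 0], "roll": 0, "jaw": 87}
  ]
}}

```text
clock: 7.4
tool_pos: [0.6351, 0.1818, 0.1795]
orientation: [-179.3, 0.2, -86.2]
force: [0.6, 0.1, -0.3]
opening: 0.0855
gripper_force: 0.0
```

```bash
python3 -c "
from h import *
go(.4497,-.259,.14,-86.25)"
```

```text
at [0.6351 0.1818 0.1795] yaw -86.18 travel mm [427.6 214.8  35.4] roll 0.07 f [ 0.6  0.1 -0.3] open 0.0855 t 7.4
```

Emit:
{"api": "apply_moves", "payload": {
  "targets": [
    {"travel": [42.5, 21.3, 0], "roll": 0, "jaw": 87},
    {"travel": [42.5, 21.3, 0], "roll": 0, "jaw": 87},
    {"travel": [42.5, 21.3, 0], "roll": 0, "jaw": 87},
    {"travel": [42.5, 21.3, 0], "roll": 0, "jaw": 87},
    {"travel": [42.5, 21.3, 0], "roll": 0, "jaw": 87},
    {"travel": [42.5, 21.3, 0], "roll": 0, "jaw": 87},
    {"travel": [42.5, 21.3, 0], "roll": 0, "jaw": 87},
    {"travel": [42.5, 21.3, 0], "roll": 0, "jaw": 87},
    {"travel": [42.5, 21.3, 0], "roll": 0, "jaw": 87},
    {"travel": [42.5, 21.3, 0], "roll": 0, "jaw": 87}
  ]
}}

```text
clock: 8.4
tool_pos: [0.4457, -0.2592, 0.1719]
orientation: [-179.9, -0.0, -86.2]
force: [0.9, -0.2, 0.5]
opening: 0.0872
gripper_force: 0.0
```

Emit:
{"api": "apply_moves", "payload": {
  "targets": [
    {"travel": [0, 0, 10], "roll": 0, "jaw": 87},
    {"travel": [0, 0, 0], "roll": 0, "jaw": 87},
    {"travel": [0, 0, 0], "roll": 0, "jaw": 87}
  ]
}}

```text
clock: 8.7
tool_pos: [0.4467, -0.2573, 0.1612]
orientation: [180.0, -0.0, -86.2]
force: [0.9, 0.3, 0.0]
opening: 0.0868
gripper_force: 0.0
```

```bash
python3 -c "
from h import *
go(.4497,-.259,.057,-86.25)"
```

```text
at [ 0.4467 -0.2573  0.1612] yaw -86.24 travel mm [  1.9  -2.9 104.2] roll 0.01 f [0.9 0.3 0. ] open 0.0868 t 8.7
```

Emit:
{"api": "apply_moves", "payload": {
  "targets": [
    {"travel": [2, -3, 20], "roll": 0, "jaw": 87},
    {"travel": [0, 0, 40], "roll": 0, "jaw": 87},
    {"travel": [0, 0, 30], "roll": 0, "jaw": 87},
    {"travel": [0, 0, 14], "roll": 0, "jaw": 87},
    {"travel": [0, 0, 0], "roll": 0, "jaw": 87},
    {"travel": [0, 0, 0], "roll": 0, "jaw": 55},
    {"travel": [0, 0, 0], "roll": 0, "jaw": 55},
    {"travel": [0, 0, 0], "roll": 0, "jaw": 55},
    {"travel": [0, 0, 0], "roll": 0, "jaw": 55},
    {"travel": [0, 0, 0], "roll": 0, "jaw": 55}
  ]
}}

```text
clock: 9.7
tool_pos: [0.4499, -0.2595, 0.0575]
orientation: [-179.9, -0.0, -86.2]
force: [-0.1, 0.3, -0.6]
opening: 0.0564
gripper_force: 0.0
```

Emit:
{"api": "apply_moves", "payload": {
  "targets": [
    {"travel": [0, 0, -5], "roll": 0, "jaw": 55},
    {"travel": [0, 0, -20], "roll": 0, "jaw": 55},
    {"travel": [0, 0, -40], "roll": 0, "jaw": 55},
    {"travel": [0, 0, -40], "roll": 0, "jaw": 55},
    {"travel": [0, 0, 0], "roll": 0, "jaw": 55},
    {"travel": [0, 0, 0], "roll": 0, "jaw": 55}
  ]
}}

```text
clock: 10.3
tool_pos: [0.4502, -0.2595, 0.1633]
orientation: [-179.8, -0.0, -86.3]
force: [0.3, 0.4, -1.6]
opening: 0.0551
gripper_force: 0.0
```

```bash
python3 -c "
from h import *
go(.527,.173,.13,-86.25)"
```

```text
at [ 0.4502 -0.2595  0.1633] yaw -86.26 travel mm [-426.6 -104.8   33.4] roll -0.01 f [ 0.3  0.4 -1.6] open 0.0551 t 10.3
```

```bash
python3 -c "
from h import *
a,_=shot('wrist','w3');b,_=shot('side','s3')
cv2.imwrite('pics/ws3.png',np.hstack([cv2.resize(a,(400,300)),cv2.resize(b[100:460,180:660],(400,300))])[:,:,::-1])"
```

```text
(no output)
```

View pics/ws3.png

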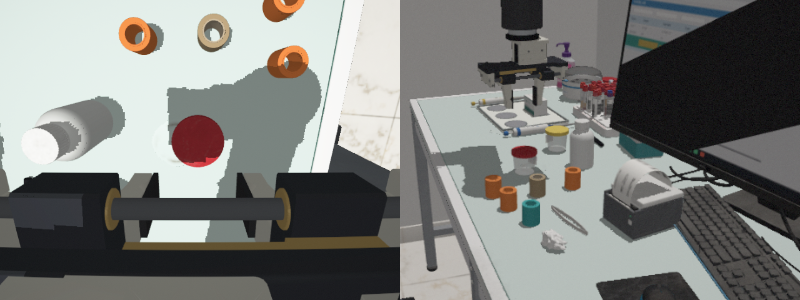

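The wrist view shows the red cup still standing under the gripper at (315,225), so the grasp missed it. I'll measure whether it moved and check its height.

```bash
python3 - <<'E'
from h import *
o=ctrl.get_obs();C=cam('wrist',o);K,d,E=C
def lid(n):
    im=cv2.imread(f"pics/{n}.png");H,S,V=cv2.split(cv2.cvtColor(im,cv2.COLOR_BGR2HSV))
    m=(S>120)&((H<6)|(H>172))
    if n[0]=='s': m[:,:300]=0;m[:,350:]=0
    c,a,l=max(blobs(m,150),key=lambda t:t[1]); return cv2.fitEllipse(max(cv2.findContours(l.astype(np.uint8),0,2)[0],key=len))
for n,k in(("w3","wrist"),("s3","side"),("side0","side")):
    e=lid(n);CC=C if k=="wrist" else cam("side");print(n,np.round(e[0],1),np.round(e[1],1),ray(e[0],.061 if k=="wrist" else .0565,CC))
E
```

```text
w3 [316.1 225.5] [82.  82.2] [[ 0.44837045 -0.26088782]]
s3 [322.3 281.9] [14.  29.9] [[ 0.44911123 -0.26056276]]
side0 [324.  281.9] [14.  26.5] [[ 0.45262699 -0.26176238]]
```

Emit:
{"api": "apply_moves", "payload": {
  "targets": [
    {"travel": [1, 1, 0], "roll": 0, "jaw": 87},
    {"travel": [0, 0, 0], "roll": 0, "jaw": 87},
    {"travel": [0, 0, 0], "roll": 0, "jaw": 87},
    {"travel": [0, 0, 0], "roll": 0, "jaw": 87},
    {"travel": [0, 0, 40], "roll": 0, "jaw": 87},
    {"travel": [0, 0, 40], "roll": 0, "jaw": 87},
    {"travel": [0, 0, 25], "roll": 0, "jaw": 87},
    {"travel": [0, 0, 5], "roll": 0, "jaw": 87},
    {"travel": [0, 0, 0], "roll": 0, "jaw": 87},
    {"travel": [0, 0, 0], "roll": 0, "jaw": 87}
  ]
}}

```text
clock: 11.4
tool_pos: [0.4498, -0.2608, 0.0532]
orientation: [-179.9, -0.0, -86.2]
force: [0.8, 0.3, 0.2]
opening: 0.0873
gripper_force: 0.0
```

Emit:
{"api": "apply_moves", "payload": {
  "targets": [
    {"travel": [0, 0, 0], "roll": 0, "jaw": 45},
    {"travel": [0, 0, 0], "roll": 0, "jaw": 45},
    {"travel": [0, 0, 0], "roll": 0, "jaw": 45},
    {"travel": [0, 0, 0], "roll": 0, "jaw": 45}
  ]
}}

```text
clock: 11.8
tool_pos: [0.449, -0.2605, 0.0524]
orientation: [-179.9, -0.0, -86.2]
force: [0.7, -0.2, -0.3]
opening: 0.0606
gripper_force: 0.0
```

Emit:
{"api": "apply_moves", "payload": {
  "targets": [
    {"travel": [0, 0, 0], "roll": 0, "jaw": 45},
    {"travel": [0, 0, 0], "roll": 0, "jaw": 45},
    {"travel": [0, 0, 0], "roll": 0, "jaw": 45}
  ]
}}

```text
clock: 12.1
tool_pos: [0.4487, -0.2604, 0.0519]
orientation: [180.0, 0.0, -86.2]
force: [0.6, -0.5, 0.4]
opening: 0.0456
gripper_force: 0.0
```

```bash
python3 -c "
from h import *
a,_=shot('wrist','w4');b,_=shot('side','s4')
cv2.imwrite('pics/ws4.png',np.hstack([cv2.resize(a,(400,300)),cv2.resize(b[180:330,230:430],(400,300),interpolation=2)])[:,:,::-1])"
```

```text
(no output)
```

View pics/ws4.png

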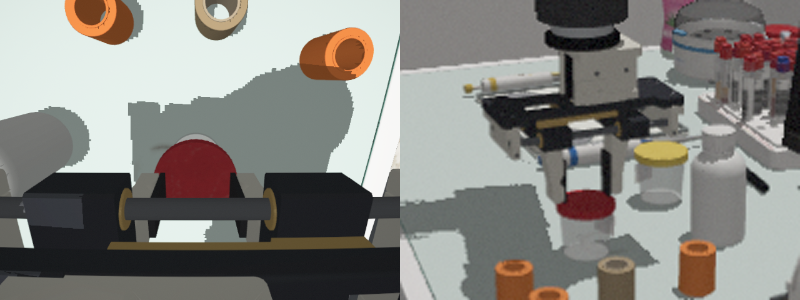

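Both fingers end above the lid. Tracing the pads in w1 and w4 puts the real fingertips about 11 mm behind the reported TCP, not 22 mm ahead of it. The carton was therefore held only by its top edge. I'll open, go about 27 mm lower and close again.

Emit:
{"api": "apply_moves", "payload": {
  "targets": [
    {"travel": [0, 0, -15], "roll": 0, "jaw": 87},
    {"travel": [0, 0, 0], "roll": 0, "jaw": 87},
    {"travel": [0, 0, 0], "roll": 0, "jaw": 87},
    {"travel": [0, 0, 0], "roll": 0, "jaw": 87},
    {"travel": [0, 0, 0], "roll": 0, "jaw": 87},
    {"travel": [0, 0, 0], "roll": 0, "jaw": 87},
    {"travel": [0, 0, 0], "roll": 0, "jaw": 87},
    {"travel": [0, 0, 20], "roll": 0, "jaw": 87},
    {"travel": [0, 0, 15], "roll": 0, "jaw": 87},
    {"travel": [0, 0, 0], "roll": 0, "jaw": 87}
  ]
}}

```text
clock: 13.2
tool_pos: [0.4472, -0.2601, 0.0302]
orientation: [179.8, 0.1, -86.3]
force: [-1.4, -0.5, 0.3]
opening: 0.087
gripper_force: 0.0
```

Emit:
{"api": "apply_moves", "payload": {
  "targets": [
    {"travel": [0, 0, 5], "roll": 0, "jaw": 87},
    {"travel": [0, 0, 2], "roll": 0, "jaw": 52},
    {"travel": [0, 0, 0], "roll": 0, "jaw": 52},
    {"travel": [0, 0, 0], "roll": 0, "jaw": 52},
    {"travel": [0, 0, 0], "roll": 0, "jaw": 52},
    {"travel": [0, 0, 0], "roll": 0, "jaw": 52},
    {"travel": [0, 0, 0], "roll": 0, "jaw": 52}
  ]
}}

```text
clock: 13.9
tool_pos: [0.4491, -0.2606, 0.0254]
orientation: [-180.0, -0.0, -86.2]
force: [-0.1, 1.0, 3.1]
opening: 0.0613
gripper_force: 30.0
```

Emit:
{"api": "apply_moves", "payload": {
  "targets": [
    {"travel": [0, 0, -10], "roll": 0, "jaw": 52},
    {"travel": [0, 0, -30], "roll": 0, "jaw": 52},
    {"travel": [0, 0, -40], "roll": 0, "jaw": 52},
    {"travel": [0, 0, -40], "roll": 0, "jaw": 52},
    {"travel": [0, 0, 0], "roll": 0, "jaw": 52},
    {"travel": [0, 0, 0], "roll": 0, "jaw": 52}
  ]
}}

```text
clock: 14.5
tool_pos: [0.4492, -0.2604, 0.1464]
orientation: [-179.8, -0.0, -86.3]
force: [-1.7, 0.4, -0.6]
opening: 0.0613
gripper_force: 30.0
```

```bash
python3 -c "
from h import *
go(.5268,.173,.0315,-86.25)"
```

```text
at [ 0.4492 -0.2604  0.1464] yaw -86.26 travel mm [-427.5 -105.4  115.1] roll -0.01 f [-1.7  0.4 -0.6] open 0.0613 t 14.5
```

Emit:
{"api": "apply_moves", "payload": {
  "targets": [
    {"travel": [-30, -7.4, 0], "roll": 0, "jaw": 52},
    {"travel": [-45, -11, 0], "roll": 0, "jaw": 52},
    {"travel": [-45, -11, 0], "roll": 0, "jaw": 52},
    {"travel": [-45, -11, 0], "roll": 0, "jaw": 52},
    {"travel": [-45, -11, 0], "roll": 0, "jaw": 52},
    {"travel": [-45, -11, 0], "roll": 0, "jaw": 52},
    {"travel": [-45, -11, 0], "roll": 0, "jaw": 52},
    {"travel": [-45, -11, 0], "roll": 0, "jaw": 52},
    {"travel": [-45, -11, 0], "roll": 0, "jaw": 52},
    {"travel": [-37.5, -10, 0], "roll": 0, "jaw": 52}
  ]
}}

```text
clock: 15.5
tool_pos: [0.5251, 0.1749, 0.1437]
orientation: [179.9, -0.1, -86.2]
force: [0.8, -1.5, -0.5]
opening: 0.0614
gripper_force: 30.0
```

Emit:
{"api": "apply_moves", "payload": {
  "targets": [
    {"travel": [0, 0, 20], "roll": 0, "jaw": 52},
    {"travel": [0, 0, 40], "roll": 0, "jaw": 52},
    {"travel": [0, 0, 30], "roll": 0, "jaw": 52},
    {"travel": [0, 0, 10], "roll": 0, "jaw": 52},
    {"travel": [0, 0, 0], "roll": 0, "jaw": 52},
    {"travel": [0, 0, 0], "roll": 0, "jaw": 52},
    {"travel": [0, 0, 0], "roll": 0, "jaw": 52}
  ]
}}

```text
clock: 16.2
tool_pos: [0.5269, 0.1735, 0.0465]
orientation: [-179.9, 0.1, -86.2]
force: [-0.7, 0.9, -0.4]
opening: 0.0616
gripper_force: 30.0
```

```bash
python3 -c "
from h import *
go(.5268,.173,.0315,-86.25)"
```

```text
at [0.5269 0.1735 0.0465] yaw -86.24 travel mm [ 0.5  0.2 15. ] roll 0.01 f [-0.7  0.9 -0.4] open 0.0616 t 16.2
```

Emit:
{"api": "apply_moves", "payload": {
  "targets": [
    {"travel": [0.5, 0, 7], "roll": 0, "jaw": 52},
    {"travel": [0, 0, 4], "roll": 0, "jaw": 52},
    {"travel": [0, 0, 2], "roll": 0, "jaw": 52},
    {"travel": [0, 0, 1.5], "roll": 0, "jaw": 52},
    {"travel": [0, 0, 0], "roll": 0, "jaw": 52},
    {"travel": [0, 0, 0], "roll": 0, "jaw": 52}
  ]
}}

```text
clock: 16.8
tool_pos: [0.5259, 0.1724, 0.0312]
orientation: [-180.0, -0.0, -86.2]
force: [-2.8, -0.4, 8.3]
opening: 0.0614
gripper_force: 30.0
```

Emit:
{"api": "apply_moves", "payload": {
  "targets": [
    {"travel": [0, 0, 0], "roll": 0, "jaw": 80},
    {"travel": [0, 0, 0], "roll": 0, "jaw": 80},
    {"travel": [0, 0, 0], "roll": 0, "jaw": 80},
    {"travel": [0, 0, -10], "roll": 0, "jaw": 80},
    {"travel": [0, 0, -30], "roll": 0, "jaw": 80},
    {"travel": [0, 0, -45], "roll": 0, "jaw": 87},
    {"travel": [0, 0, -35], "roll": 0, "jaw": 87},
    {"travel": [0, 0, 0], "roll": 0, "jaw": 87},
    {"travel": [0, 0, 0], "roll": 0, "jaw": 87}
  ]
}}

```text
clock: 17.7
tool_pos: [0.5263, 0.1729, 0.1521]
orientation: [-179.9, 0.1, -86.2]
force: [-0.4, -0.3, -0.7]
opening: 0.087
gripper_force: 0.0
```

```bash
python3 -c "
from h import *
go(.578,-.1445,.13,-86.25)"
```

```text
at [0.5263 0.1729 0.1521] yaw -86.25 travel mm [320.2 -30.8  21.6] roll 0.0 f [-0.4 -0.3 -0.7] open 0.087 t 17.7
```

Emit:
{"api": "apply_moves", "payload": {
  "targets": [
    {"travel": [40, -3.9, 0], "roll": 0, "jaw": 87},
    {"travel": [40, -3.9, 0], "roll": 0, "jaw": 87},
    {"travel": [40, -3.9, 0], "roll": 0, "jaw": 87},
    {"travel": [40, -3.9, 0], "roll": 0, "jaw": 87},
    {"travel": [40, -3.9, 0], "roll": 0, "jaw": 87},
    {"travel": [40, -3.9, 0], "roll": 0, "jaw": 87},
    {"travel": [40, -3.9, 0], "roll": 0, "jaw": 87},
    {"travel": [40, -3.9, 0], "roll": 0, "jaw": 87},
    {"travel": [0, 0, 20], "roll": 0, "jaw": 87},
    {"travel": [0, 0, 0], "roll": 0, "jaw": 87}
  ]
}}

```text
clock: 18.7
tool_pos: [0.5753, -0.1458, 0.1269]
orientation: [179.6, 0.1, -86.4]
force: [-0.6, 0.3, -0.4]
opening: 0.0872
gripper_force: 0.0
```

Emit:
{"api": "apply_moves", "payload": {
  "targets": [
    {"travel": [0, 0, 0], "roll": 0, "jaw": 87},
    {"travel": [0, 0, 0], "roll": 0, "jaw": 87}
  ]
}}

```text
clock: 18.9
tool_pos: [0.5782, -0.1441, 0.1309]
orientation: [180.0, -0.0, -86.2]
force: [0.5, 0.2, 1.1]
opening: 0.0869
gripper_force: 0.0
```

```bash
python3 - <<'E'
from h import *
im,C=shot('wrist','w5');H,S,V=cv2.split(cv2.cvtColor(im,cv2.COLOR_RGB2HSV))
c,a,l=max(blobs((S>120)&(H>18)&(H<35),800),key=lambda t:t[1]);e=cv2.fitEllipse(max(cv2.findContours(l.astype(np.uint8),0,2)[0],key=len))
print(c,a,e,ray(e[0],.061,C));p=ray(e[0],.061,C)[0];go(*p,.0255,-86.25)
E
```

```text
[314.00604987 238.0652206 ] 6777 ((313.9987487792969, 238.07565307617188), (91.4970932006836, 92.54326629638672), 99.39510345458984) [[ 0.57910476 -0.14536028]]
at [ 0.5784 -0.1439  0.1311] yaw -86.16 travel mm [  1.4  -0.6 105.6] roll 0.09 f [-0.2 -0.7  1.9] open 0.0872 t 18.9
```

Emit:
{"api": "apply_moves", "payload": {
  "targets": [
    {"travel": [1.4, -0.6, 20], "roll": 0, "jaw": 87},
    {"travel": [0, 0, 40], "roll": 0, "jaw": 87},
    {"travel": [0, 0, 30], "roll": 0, "jaw": 87},
    {"travel": [0, 0, 12], "roll": 0, "jaw": 87},
    {"travel": [0, 0, 3.5], "roll": 0, "jaw": 52},
    {"travel": [0, 0, 0], "roll": 0, "jaw": 52},
    {"travel": [0, 0, 0], "roll": 0, "jaw": 52},
    {"travel": [0, 0, 0], "roll": 0, "jaw": 52},
    {"travel": [0, 0, 0], "roll": 0, "jaw": 52},
    {"travel": [0, 0, 0], "roll": 0, "jaw": 52}
  ]
}}

```text
clock: 19.95
tool_pos: [0.5798, -0.1461, 0.0265]
orientation: [-179.9, -0.0, -86.2]
force: [-1.2, 1.0, 6.7]
opening: 0.0614
gripper_force: 30.0
```

Emit:
{"api": "apply_moves", "payload": {
  "targets": [
    {"travel": [0, 0, 0], "roll": 0, "jaw": 52},
    {"travel": [0, 0, 0], "roll": 0, "jaw": 52}
  ]
}}

```text
clock: 20.15
tool_pos: [0.5799, -0.1461, 0.0265]
orientation: [-179.8, -0.0, -86.2]
force: [-0.9, 0.7, 6.9]
opening: 0.0611
gripper_force: 30.0
```

Emit:
{"api": "apply_moves", "payload": {
  "targets": [
    {"travel": [0, 0, -10], "roll": 0, "jaw": 52},
    {"travel": [0, 0, -30], "roll": 0, "jaw": 52},
    {"travel": [0, 0, -40], "roll": 0, "jaw": 52},
    {"travel": [0, 0, -30], "roll": 0, "jaw": 52},
    {"travel": [0, 0, 0], "roll": 0, "jaw": 52},
    {"travel": [0, 0, 0], "roll": 0, "jaw": 52}
  ]
}}

```text
clock: 20.75
tool_pos: [0.579, -0.146, 0.1363]
orientation: [-179.9, 0.0, -86.3]
force: [0.1, -0.9, -0.5]
opening: 0.0615
gripper_force: 30.0
```

```bash
python3 -c "
from h import *
go(.5208,.2625,.0325,-86.25)"
```

```text
at [ 0.579  -0.146   0.1363] yaw -86.26 travel mm [-411.4   31.7  103.9] roll -0.01 f [ 0.1 -0.9 -0.5] open 0.0615 t 20.8
```

Emit:
{"api": "apply_moves", "payload": {
  "targets": [
    {"travel": [-30, 2.3, 0], "roll": 0, "jaw": 52},
    {"travel": [-43, 3.3, 0], "roll": 0, "jaw": 52},
    {"travel": [-43, 3.3, 0], "roll": 0, "jaw": 52},
    {"travel": [-43, 3.3, 0], "roll": 0, "jaw": 52},
    {"travel": [-43, 3.3, 0], "roll": 0, "jaw": 52},
    {"travel": [-43, 3.3, 0], "roll": 0, "jaw": 52},
    {"travel": [-43, 3.3, 0], "roll": 0, "jaw": 52},
    {"travel": [-43, 3.3, 0], "roll": 0, "jaw": 52},
    {"travel": [-43, 3.3, 0], "roll": 0, "jaw": 52},
    {"travel": [-37.4, 3, 0], "roll": 0, "jaw": 52}
  ]
}}

```text
clock: 21.75
tool_pos: [0.5188, 0.2638, 0.1338]
orientation: [179.9, -0.1, -86.2]
force: [0.9, -0.8, 0.0]
opening: 0.0616
gripper_force: 30.0
```

Emit:
{"api": "apply_moves", "payload": {
  "targets": [
    {"travel": [0, 0, 0], "roll": 0, "jaw": 52},
    {"travel": [0, 0, 20], "roll": 0, "jaw": 52},
    {"travel": [0, 0, 40], "roll": 0, "jaw": 52},
    {"travel": [0, 0, 23], "roll": 0, "jaw": 52},
    {"travel": [0, 0, 8], "roll": 0, "jaw": 52},
    {"travel": [0, 0, 0], "roll": 0, "jaw": 52},
    {"travel": [0, 0, 0], "roll": 0, "jaw": 52},
    {"travel": [0, 0, 0], "roll": 0, "jaw": 52}
  ]
}}

```text
clock: 22.55
tool_pos: [0.521, 0.2629, 0.0454]
orientation: [-179.9, 0.1, -86.2]
force: [-0.0, -0.1, 1.0]
opening: 0.0615
gripper_force: 30.0
```

```bash
python3 -c "
from h import *
go(.5208,.2625,.0325,-86.25)"
```

```text
at [0.521  0.2629 0.0454] yaw -86.24 travel mm [ 0.4  0.2 12.9] roll 0.01 f [-0.  -0.1  1. ] open 0.0615 t 22.6
```

Emit:
{"api": "apply_moves", "payload": {
  "targets": [
    {"travel": [0, 0, 6], "roll": 0, "jaw": 52},
    {"travel": [0, 0, 4], "roll": 0, "jaw": 52},
    {"travel": [0, 0, 2], "roll": 0, "jaw": 52},
    {"travel": [0, 0, 1], "roll": 0, "jaw": 52},
    {"travel": [0, 0, 0], "roll": 0, "jaw": 52},
    {"travel": [0, 0, 0], "roll": 0, "jaw": 52}
  ]
}}

```text
clock: 23.15
tool_pos: [0.5201, 0.2624, 0.0324]
orientation: [-180.0, 0.0, -86.2]
force: [-5.2, -1.9, 14.2]
opening: 0.0612
gripper_force: 30.0
```

Emit:
{"api": "apply_moves", "payload": {
  "targets": [
    {"travel": [0, 0, -0.5], "roll": 0, "jaw": 80},
    {"travel": [0, 0, 0], "roll": 0, "jaw": 80},
    {"travel": [0, 0, 0], "roll": 0, "jaw": 80},
    {"travel": [0, 0, -10], "roll": 0, "jaw": 80},
    {"travel": [0, 0, -30], "roll": 0, "jaw": 80},
    {"travel": [0, 0, -45], "roll": 0, "jaw": 87},
    {"travel": [0, 0, -35], "roll": 0, "jaw": 87},
    {"travel": [0, 0, 0], "roll": 0, "jaw": 87},
    {"travel": [0, 0, 0], "roll": 0, "jaw": 87}
  ]
}}

```text
clock: 24.05
tool_pos: [0.5205, 0.2628, 0.1529]
orientation: [-179.9, 0.1, -86.3]
force: [0.5, 0.2, -0.3]
opening: 0.0869
gripper_force: 0.0
```

```bash
python3 -c "
from h import *
go(.4406,-.380,.15,-86.25)"
```

```text
at [0.5205 0.2628 0.1529] yaw -86.25 travel mm [636.2 121.7   1.5] roll -0.0 f [ 0.5  0.2 -0.3] open 0.0869 t 24.1
```

Emit:
{"api": "apply_moves", "payload": {
  "targets": [
    {"travel": [45.4, 8.7, 0], "roll": 0, "jaw": 87},
    {"travel": [45.4, 8.7, 0], "roll": 0, "jaw": 87},
    {"travel": [45.4, 8.7, 0], "roll": 0, "jaw": 87},
    {"travel": [45.4, 8.7, 0], "roll": 0, "jaw": 87},
    {"travel": [45.4, 8.7, 0], "roll": 0, "jaw": 87},
    {"travel": [45.4, 8.7, 0], "roll": 0, "jaw": 87},
    {"travel": [45.4, 8.7, 0], "roll": 0, "jaw": 60},
    {"travel": [45.4, 8.7, 0], "roll": 0, "jaw": 60},
    {"travel": [45.4, 8.7, 0], "roll": 0, "jaw": 60},
    {"travel": [45.4, 8.7, 0], "roll": 0, "jaw": 60}
  ]
}}

```text
clock: 25.05
tool_pos: [0.4617, -0.1981, 0.1506]
orientation: [179.9, 0.0, -86.2]
force: [1.1, -0.2, 0.3]
opening: 0.0622
gripper_force: 0.0
```

Emit:
{"api": "apply_moves", "payload": {
  "targets": [
    {"travel": [45.4, 8.7, 0], "roll": 0, "jaw": 60},
    {"travel": [45.4, 8.7, 0], "roll": 0, "jaw": 60},
    {"travel": [45.4, 8.7, 0], "roll": 0, "jaw": 60},
    {"travel": [45.4, 8.7, 0], "roll": 0, "jaw": 60},
    {"travel": [0, 0, 0], "roll": 0, "jaw": 60},
    {"travel": [0, 0, 0], "roll": 0, "jaw": 60},
    {"travel": [0, 0, 0], "roll": 0, "jaw": 60}
  ]
}}

```text
clock: 25.75
tool_pos: [0.4397, -0.3791, 0.1505]
orientation: [179.9, 0.1, -86.3]
force: [0.7, 0.0, 0.0]
opening: 0.0601
gripper_force: 0.0
```

```bash
python3 - <<'E'
from h import *
im,C=shot('wrist','w6');go(.4406,-.380,.15,-86.25)
H,S,V=cv2.split(cv2.cvtColor(im,cv2.COLOR_RGB2HSV))
for c,a,l in blobs((S>40)&(S<140)&(H>8)&(H<28)&(V>60),300):
    e=cv2.minEnclosingCircle(max(cv2.findContours(l.astype(np.uint8),0,2)[0],key=len));print(c,a,e,ray(e[0],.046,C))
E
```

```text
at [ 0.4401 -0.3788  0.1509] yaw -86.19 travel mm [ 1.2 -0.4  0.9] roll 0.06 f [-0.2  0.   0.8] open 0.0601 t 25.8
[314.38266954 214.6722282 ] 1858 ((314.5, 213.7181854248047), 27.830791473388672) [[ 0.44074065 -0.38848717]]
[166.11042945 334.02658487] 978 ((168.5, 334.0), 33.634159088134766) [[ 0.55218457 -0.28144813]]
[465.69441624 334.07106599] 985 ((463.5, 334.0), 33.634159088134766) [[ 0.31387324 -0.29667849]]
[439.40706806 390.65625   ] 6112 ((421.0, 396.5), 213.0147705078125) [[ 0.33963273 -0.23461972]]
```

View pics/w6.png

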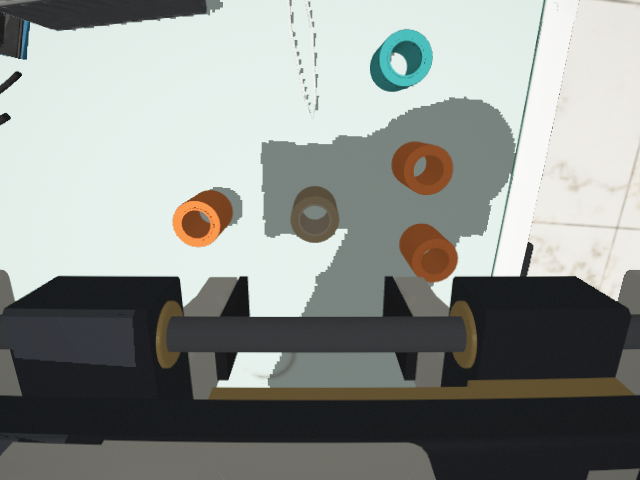

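The brown tape's top ring is at about (316,217). An orange roll is at (432,258), clear of the fingers with the jaw at 60.

Emit:
{"api": "apply_moves", "payload": {
  "targets": [
    {"travel": [5.5, 0, 20], "roll": 0, "jaw": 60},
    {"travel": [0, 0, 40], "roll": 0, "jaw": 60},
    {"travel": [0, 0, 40], "roll": 0, "jaw": 60},
    {"travel": [0, 0, 28], "roll": 0, "jaw": 60},
    {"travel": [0, 0, 12], "roll": 0, "jaw": 60},
    {"travel": [0, 0, 0], "roll": 0, "jaw": 60},
    {"travel": [0, 0, 0], "roll": 0, "jaw": 28},
    {"travel": [0, 0, 0], "roll": 0, "jaw": 28},
    {"travel": [0, 0, 0], "roll": 0, "jaw": 28},
    {"travel": [0, 0, 0], "roll": 0, "jaw": 28}
  ]
}}

```text
clock: 26.8
tool_pos: [0.4412, -0.3857, 0.0127]
orientation: [-179.9, -0.1, -86.2]
force: [-0.7, 1.4, 5.3]
opening: 0.0351
gripper_force: 30.0
```

Emit:
{"api": "apply_moves", "payload": {
  "targets": [
    {"travel": [0, 0, 0], "roll": 0, "jaw": 28},
    {"travel": [0, 0, 0], "roll": 0, "jaw": 28},
    {"travel": [0, 0, 0], "roll": 0, "jaw": 28}
  ]
}}

```text
clock: 27.1
tool_pos: [0.4413, -0.3857, 0.0127]
orientation: [-179.9, -0.1, -86.2]
force: [-0.6, 1.1, 6.5]
opening: 0.035
gripper_force: 30.0
```

Emit:
{"api": "apply_moves", "payload": {
  "targets": [
    {"travel": [0, 0, -10], "roll": 0, "jaw": 28},
    {"travel": [0, 0, -35], "roll": 0, "jaw": 28},
    {"travel": [0, 0, -45], "roll": 0, "jaw": 28},
    {"travel": [0, 0, -45], "roll": 0, "jaw": 28},
    {"travel": [0, 0, -15], "roll": 0, "jaw": 28},
    {"travel": [0, 0, 0], "roll": 0, "jaw": 28}
  ]
}}

```text
clock: 27.7
tool_pos: [0.4421, -0.3863, 0.1656]
orientation: [-179.7, -0.2, -86.2]
force: [-0.5, -0.7, -1.2]
opening: 0.0352
gripper_force: 30.0
```

```bash
python3 -c "
from h import *
go(.631,.180,.0707,-86.25)"
```

```text
at [ 0.4421 -0.3863  0.1656] yaw -86.23 travel mm [-553.  -225.2   94.3] roll 0.02 f [-0.5 -0.7 -1.2] open 0.0352 t 27.7
```

Emit:
{"api": "apply_moves", "payload": {
  "targets": [
    {"travel": [-39.5, -16.1, 0], "roll": 0, "jaw": 28},
    {"travel": [-39.5, -16.1, 0], "roll": 0, "jaw": 28},
    {"travel": [-39.5, -16.1, 0], "roll": 0, "jaw": 28},
    {"travel": [-39.5, -16.1, 0], "roll": 0, "jaw": 28},
    {"travel": [-39.5, -16.1, 0], "roll": 0, "jaw": 28},
    {"travel": [-39.5, -16.1, 0], "roll": 0, "jaw": 28},
    {"travel": [-39.5, -16.1, 0], "roll": 0, "jaw": 28},
    {"travel": [-39.5, -16.1, 0], "roll": 0, "jaw": 28},
    {"travel": [-39.5, -16.1, 0], "roll": 0, "jaw": 28},
    {"travel": [-39.5, -16.1, 0], "roll": 0, "jaw": 28}
  ]
}}

```text
clock: 28.7
tool_pos: [0.5749, 0.0209, 0.1608]
orientation: [179.9, -0.0, -86.3]
force: [1.7, -0.6, -0.0]
opening: 0.0354
gripper_force: 30.0
```

Emit:
{"api": "apply_moves", "payload": {
  "targets": [
    {"travel": [-39.5, -16.1, 0], "roll": 0, "jaw": 28},
    {"travel": [-39.5, -16.1, 0], "roll": 0, "jaw": 28},
    {"travel": [-39.5, -16.1, 0], "roll": 0, "jaw": 28},
    {"travel": [-39.5, -16.1, 0], "roll": 0, "jaw": 28},
    {"travel": [0, 0, 20], "roll": 0, "jaw": 28},
    {"travel": [0, 0, 0], "roll": 0, "jaw": 28},
    {"travel": [0, 0, 0], "roll": 0, "jaw": 28},
    {"travel": [0, 0, 0], "roll": 0, "jaw": 28}
  ]
}}

```text
clock: 29.5
tool_pos: [0.6293, 0.1804, 0.1421]
orientation: [-180.0, -0.0, -86.3]
force: [-0.8, -0.3, -0.6]
opening: 0.0351
gripper_force: 30.0
```

```bash
python3 -c "
from h import *
im,C=shot('wrist','w7')
np.save('w7.npy',C[2])
go(.631,.180,.0707,-86.25)"
```

```text
at [0.6295 0.1804 0.1424] yaw -86.3 travel mm [ 0.5 -1.4 71.7] roll -0.05 f [ 0.1  0.  -0.1] open 0.0351 t 29.6
```

View pics/w7.png

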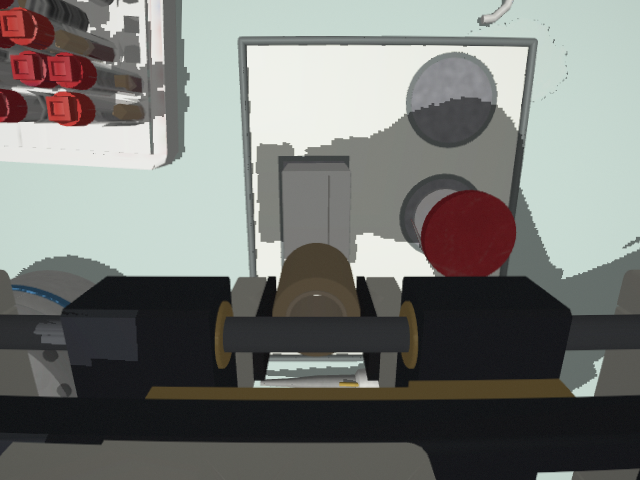

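The held tape roll is above the carton. The carton's near top edge runs (283,170)–(350,170), and the red lid is at (468,233) on its disc.

```bash
python3 -c "
from h import *
c=ctrl.calibration('wrist');C=[np.array(c['K']),np.array(c['dist_coeffs']),np.load('w7.npy')]
t=np.radians(3.75);p=ray([[283,170],[350,170],[316.5,170]],.058,C);print(p, p[2]+.044*np.array([-np.sin(t),np.cos(t)]))
print('red',ray([468.5,233.5],.067,C))"
```

```text
[[0.65334581 0.13807116]
 [0.60941381 0.13523512]
 [0.63138012 0.1366656 ]] [0.62850239 0.18057139]
red [[0.52755197 0.17086917]]
```

Emit:
{"api": "apply_moves", "payload": {
  "targets": [
    {"travel": [0, -0.5, 20], "roll": 0, "jaw": 28},
    {"travel": [0, 0, 25], "roll": 0, "jaw": 28},
    {"travel": [0, 0, 12], "roll": 0, "jaw": 28},
    {"travel": [0, 0, 4], "roll": 0, "jaw": 28},
    {"travel": [0, 0, 0], "roll": 0, "jaw": 28},
    {"travel": [0, 0, 0], "roll": 0, "jaw": 28},
    {"travel": [0, 0, 0], "roll": 0, "jaw": 28}
  ]
}}

```text
clock: 30.25
tool_pos: [0.6305, 0.1815, 0.0817]
orientation: [-179.9, 0.0, -86.2]
force: [-0.6, -0.7, -0.0]
opening: 0.0354
gripper_force: 30.0
```

Emit:
{"api": "apply_moves", "payload": {
  "targets": [
    {"travel": [1, 0, 5], "roll": 0, "jaw": 28},
    {"travel": [0, 0, 3], "roll": 0, "jaw": 28},
    {"travel": [0, 0, 1.5], "roll": 0, "jaw": 28},
    {"travel": [0, 0, 1], "roll": 0, "jaw": 28},
    {"travel": [0, 0, 0], "roll": 0, "jaw": 28},
    {"travel": [0, 0, 0], "roll": 0, "jaw": 28}
  ]
}}

```text
clock: 30.85
tool_pos: [0.6298, 0.1801, 0.0707]
orientation: [-180.0, -0.0, -86.2]
force: [-2.6, 0.3, 6.0]
opening: 0.035
gripper_force: 30.0
```

Emit:
{"api": "apply_moves", "payload": {
  "targets": [
    {"travel": [0, 0, 0], "roll": 0, "jaw": 56},
    {"travel": [0, 0, 0], "roll": 0, "jaw": 56},
    {"travel": [0, 0, 0], "roll": 0, "jaw": 56},
    {"travel": [0, 0, 0], "roll": 0, "jaw": 56},
    {"travel": [0, 0, -10], "roll": 0, "jaw": 56},
    {"travel": [0, 0, -30], "roll": 0, "jaw": 56},
    {"travel": [0, 0, -45], "roll": 0, "jaw": 56},
    {"travel": [0, 0, -45], "roll": 0, "jaw": 56},
    {"travel": [0, 0, 0], "roll": 0, "jaw": 56},
    {"travel": [0, 0, 0], "roll": 0, "jaw": 56}
  ]
}}

```text
clock: 31.85
tool_pos: [0.6305, 0.1807, 0.2024]
orientation: [-179.8, 0.1, -86.2]
force: [0.6, -0.1, -2.3]
opening: 0.0557
gripper_force: 0.0
```

```bash
python3 -c "
from h import *
go(.598,-.262,.21,-86.25)"
```

```text
at [0.6305 0.1807 0.2024] yaw -86.25 travel mm [439.6  61.4  -8.7] roll 0.0 f [ 0.6 -0.1 -2.3] open 0.0557 t 31.9
```

Emit:
{"api": "apply_moves", "payload": {
  "targets": [
    {"travel": [44, 6.1, 0], "roll": 0, "jaw": 66},
    {"travel": [44, 6.1, 0], "roll": 0, "jaw": 66},
    {"travel": [44, 6.1, 0], "roll": 0, "jaw": 66},
    {"travel": [44, 6.1, 0], "roll": 0, "jaw": 66},
    {"travel": [44, 6.1, 0], "roll": 0, "jaw": 66},
    {"travel": [44, 6.1, 0], "roll": 0, "jaw": 66},
    {"travel": [44, 6.1, 0], "roll": 0, "jaw": 66},
    {"travel": [44, 6.1, 0], "roll": 0, "jaw": 66},
    {"travel": [44, 6.1, 0], "roll": 0, "jaw": 66},
    {"travel": [44, 6.1, 0], "roll": 0, "jaw": 66}
  ]
}}

```text
clock: 32.85
tool_pos: [0.5968, -0.2644, 0.1989]
orientation: [179.9, 0.0, -86.2]
force: [0.3, -0.5, 0.2]
opening: 0.0662
gripper_force: 0.0
```

Emit:
{"api": "apply_moves", "payload": {
  "targets": [
    {"travel": [0, 0, 0], "roll": 0, "jaw": 66},
    {"travel": [0, 0, 0], "roll": 0, "jaw": 66},
    {"travel": [0, 0, 0], "roll": 0, "jaw": 66}
  ]
}}

```text
clock: 33.15
tool_pos: [0.5975, -0.2622, 0.1992]
orientation: [179.9, 0.0, -86.2]
force: [-0.6, -0.2, 0.5]
opening: 0.0656
gripper_force: 0.0
```

```bash
python3 - <<'E'
from h import *
im,C=shot('wrist','w8');go(.598,-.262,.09,-86.25)
S=cv2.cvtColor(im,cv2.COLOR_RGB2HSV)
cv2.imwrite('pics/w8c.png',im[120:320,200:440][:,:,::-1])
np.save('w8.npy',C[2])
E
```

```text
at [ 0.5977 -0.2618  0.1995] yaw -86.19 travel mm [  0.2  -0.4 109.5] roll 0.06 f [ 0.5  0.6 -0.1] open 0.0663 t 33.2
```

View pics/w8c.png

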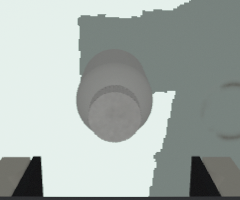

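The cap's top is centred at crop (114,115), which is image (314,235).

```bash
python3 -c "
from h import *
c=ctrl.calibration('wrist');C=[np.array(c['K']),np.array(c['dist_coeffs']),np.load('w8.npy')]
p=ray([314,235.5],.123,C);print(p);go(*p[0],.09,-86.25)"
```

```text
[[ 0.59829817 -0.26335869]]
at [ 0.5977 -0.2618  0.1995] yaw -86.19 travel mm [  1.6  -0.6 109.5] roll 0.06 f [ 0.5  0.6 -0.1] open 0.0663 t 33.2
```

Emit:
{"api": "apply_moves", "payload": {
  "targets": [
    {"travel": [1.5, -0.5, 20], "roll": 0, "jaw": 66},
    {"travel": [0, 0, 40], "roll": 0, "jaw": 66},
    {"travel": [0, 0, 28], "roll": 0, "jaw": 66},
    {"travel": [0, 0, 12], "roll": 0, "jaw": 66},
    {"travel": [0, 0, 3], "roll": 0, "jaw": 66},
    {"travel": [0, 0, 0], "roll": 0, "jaw": 66},
    {"travel": [0, 0, 0], "roll": 0, "jaw": 66}
  ]
}}

```text
clock: 33.9
tool_pos: [0.5996, -0.2643, 0.0987]
orientation: [-179.9, -0.1, -86.2]
force: [-0.1, -0.9, -0.2]
opening: 0.0658
gripper_force: 0.0
```

Emit:
{"api": "apply_moves", "payload": {
  "targets": [
    {"travel": [0, 0, 0], "roll": 0, "jaw": 26},
    {"travel": [0, 0, 0], "roll": 0, "jaw": 26},
    {"travel": [0, 0, 0], "roll": 0, "jaw": 26},
    {"travel": [0, 0, 0], "roll": 0, "jaw": 26},
    {"travel": [0, 0, 0], "roll": 0, "jaw": 26},
    {"travel": [0, 0, 0], "roll": 0, "jaw": 26},
    {"travel": [0, 0, 0], "roll": 0, "jaw": 26},
    {"travel": [0, 0, 0], "roll": 0, "jaw": 26}
  ]
}}

```text
clock: 34.7
tool_pos: [0.5985, -0.2643, 0.0972]
orientation: [-180.0, -0.0, -86.2]
force: [-0.6, 0.5, 1.8]
opening: 0.035
gripper_force: 30.0
```

Emit:
{"api": "apply_moves", "payload": {
  "targets": [
    {"travel": [0, 0, -10], "roll": 0, "jaw": 26},
    {"travel": [0, 0, -30], "roll": 0, "jaw": 26},
    {"travel": [0, 0, -30], "roll": 0, "jaw": 26},
    {"travel": [0, 0, -10], "roll": 0, "jaw": 26},
    {"travel": [0, 0, 0], "roll": 0, "jaw": 26},
    {"travel": [0, 0, 0], "roll": 0, "jaw": 26}
  ]
}}

```text
clock: 35.3
tool_pos: [0.5977, -0.2638, 0.1759]
orientation: [179.9, 0.1, -86.3]
force: [-0.6, 0.1, -2.4]
opening: 0.0352
gripper_force: 30.0
```

```bash
python3 -c "
from h import *
go(.5325,.0828,.1032,-86.25)"
```

```text
at [ 0.5977 -0.2638  0.1759] yaw -86.26 travel mm [-350.1   42.4   73.1] roll -0.01 f [-0.6  0.1 -2.4] open 0.0352 t 35.3
```

Emit:
{"api": "apply_moves", "payload": {
  "targets": [
    {"travel": [-20, 2.4, 0], "roll": 0, "jaw": 26},
    {"travel": [-38, 4.6, 0], "roll": 0, "jaw": 26},
    {"travel": [-40, 4.8, 0], "roll": 0, "jaw": 26},
    {"travel": [-40, 4.8, 0], "roll": 0, "jaw": 26},
    {"travel": [-40, 4.8, 0], "roll": 0, "jaw": 26},
    {"travel": [-40, 4.8, 0], "roll": 0, "jaw": 26},
    {"travel": [-40, 4.8, 0], "roll": 0, "jaw": 26},
    {"travel": [-40, 4.8, 0], "roll": 0, "jaw": 26},
    {"travel": [-32, 4, 0], "roll": 0, "jaw": 26},
    {"travel": [-20, 2.6, 0], "roll": 0, "jaw": 26}
  ]
}}

```text
clock: 36.3
tool_pos: [0.5316, 0.084, 0.1753]
orientation: [179.9, -0.0, -86.2]
force: [0.6, 0.3, -1.1]
opening: 0.0352
gripper_force: 30.0
```

Emit:
{"api": "apply_moves", "payload": {
  "targets": [
    {"travel": [0, 0, 0], "roll": 0, "jaw": 26},
    {"travel": [0, 0, 15], "roll": 0, "jaw": 26},
    {"travel": [0, 0, 25], "roll": 0, "jaw": 26},
    {"travel": [0, 0, 15], "roll": 0, "jaw": 26},
    {"travel": [0, 0, 5], "roll": 0, "jaw": 26},
    {"travel": [0, 0, 0], "roll": 0, "jaw": 26},
    {"travel": [0, 0, 0], "roll": 0, "jaw": 26},
    {"travel": [0, 0, 0], "roll": 0, "jaw": 26}
  ]
}}

```text
clock: 37.1
tool_pos: [0.5337, 0.0823, 0.1177]
orientation: [-179.9, 0.0, -86.3]
force: [0.8, 0.7, -1.4]
opening: 0.0349
gripper_force: 30.0
```

```bash
python3 -c "
from h import *
go(.5325,.0828,.1032,-86.25)"
```

```text
at [0.5337 0.0823 0.1177] yaw -86.25 travel mm [-0.6  1.2 14.5] roll -0.0 f [ 0.8  0.7 -1.4] open 0.0349 t 37.1
```

Emit:
{"api": "apply_moves", "payload": {
  "targets": [
    {"travel": [0, 1, 7], "roll": 0, "jaw": 26},
    {"travel": [0, 0, 4], "roll": 0, "jaw": 26},
    {"travel": [0, 0, 2], "roll": 0, "jaw": 26},
    {"travel": [0, 0, 1], "roll": 0, "jaw": 26},
    {"travel": [0, 0, 0], "roll": 0, "jaw": 26},
    {"travel": [0, 0, 0], "roll": 0, "jaw": 26}
  ]
}}

```text
clock: 37.7
tool_pos: [0.5322, 0.0821, 0.1031]
orientation: [-180.0, -0.0, -86.2]
force: [0.2, -0.2, 0.2]
opening: 0.0351
gripper_force: 30.0
```

Emit:
{"api": "apply_moves", "payload": {
  "targets": [
    {"travel": [0, 0, 0.7], "roll": 0, "jaw": 26},
    {"travel": [0, 0, 0], "roll": 0, "jaw": 26},
    {"travel": [0, 0, 0], "roll": 0, "jaw": 26}
  ]
}}

```text
clock: 38.0
tool_pos: [0.5325, 0.0822, 0.103]
orientation: [-180.0, 0.0, -86.2]
force: [-2.3, -0.1, 5.6]
opening: 0.0352
gripper_force: 30.0
```

Firm contact. I'll release, rise, back off to the right and look again.

Emit:
{"api": "apply_moves", "payload": {
  "targets": [
    {"travel": [0, 0, 0], "roll": 0, "jaw": 60},
    {"travel": [0, 0, 0], "roll": 0, "jaw": 60},
    {"travel": [0, 0, 0], "roll": 0, "jaw": 60},
    {"travel": [0, 0, 0], "roll": 0, "jaw": 60},
    {"travel": [0, 0, -10], "roll": 0, "jaw": 60},
    {"travel": [0, 0, -30], "roll": 0, "jaw": 60},
    {"travel": [0, 0, -45], "roll": 0, "jaw": 60},
    {"travel": [0, 0, -45], "roll": 0, "jaw": 60},
    {"travel": [0, 0, 0], "roll": 0, "jaw": 60}
  ]
}}

```text
clock: 38.9
tool_pos: [0.5356, 0.083, 0.24]
orientation: [-179.4, 0.2, -86.2]
force: [0.2, 0.4, -0.5]
opening: 0.0602
gripper_force: 0.0
```

Emit:
{"api": "apply_moves", "payload": {
  "targets": [
    {"travel": [40, 0, 0], "roll": 0, "jaw": 60},
    {"travel": [45, 0, 0], "roll": 0, "jaw": 60},
    {"travel": [45, 0, 0], "roll": 0, "jaw": 60},
    {"travel": [45, 0, 0], "roll": 0, "jaw": 60},
    {"travel": [45, 0, 0], "roll": 0, "jaw": 60},
    {"travel": [45, 0, 0], "roll": 0, "jaw": 60},
    {"travel": [45, 0, 0], "roll": 0, "jaw": 60},
    {"travel": [45, 0, 0], "roll": 0, "jaw": 60},
    {"travel": [0, 0, 0], "roll": 0, "jaw": 60},
    {"travel": [0, 0, 0], "roll": 0, "jaw": 60}
  ]
}}

```text
clock: 39.9
tool_pos: [0.555, -0.2733, 0.2323]
orientation: [180.0, 0.0, -86.4]
force: [0.2, 1.0, -0.2]
opening: 0.0598
gripper_force: 0.0
```

```bash
python3 -c "
from h import *
go(.5,-.3,.2)
im,C=shot('top','t9');b,_=shot('side','s9')
cv2.imwrite('pics/f9.png',np.hstack([cv2.resize(im[160:280,140:300],(400,300),interpolation=2),cv2.resize(b[150:300,180:380],(400,300),interpolation=2)])[:,:,::-1])"
```

```text
at [ 0.555  -0.2733  0.2323] yaw -86.39 travel mm [23.2 56.6 32.3] roll None f [ 0.2  1.  -0.2] open 0.0598 t 39.9
```

View pics/f9.png

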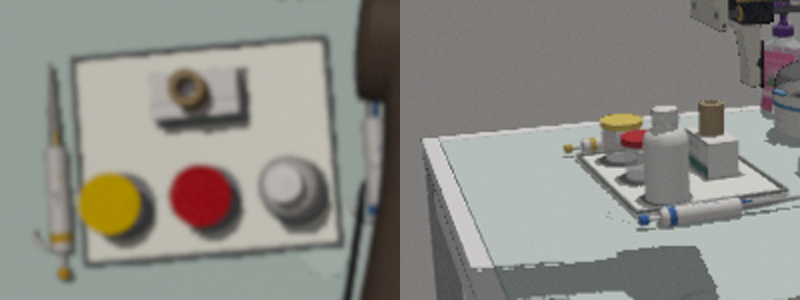

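All five stand upright on the tray: yellow lid at crop (110,204), red lid (201,196), cap (285,186), tape (187,88), carton top about (194,92). I'll do a numeric check of each.

```bash
python3 - <<'E'
from h import *
C=cam("top");t=np.radians(3.75);R=np.array([[np.cos(t),-np.sin(t)],[np.sin(t),np.cos(t)]]);o=np.array([.527,.1735])+R@[.05,0]
im=cv2.imread("pics/t9.png");H,S,V=cv2.split(cv2.cvtColor(im,cv2.COLOR_BGR2HSV))
for n,m in(("yel",(S>130)&(H>18)&(H<35)),("red",(S>130)&((H<8)|(H>172)))):
    m=m.copy();m[:215]=0;m[270:]=0;m[:,170 if n=="yel" else 200:][:,80:]=0
    c,a,l=max(blobs(m,60),key=lambda k:k[1]);print(n,a,np.round((ray(c,.067,C)-o)@R,4))
for n,c,z in(("cap",(285,186),.129),("tape",(187,88),.104),("carton",(194.5,92),.058)):
    print(n,np.round((ray([140+c[0]/2.5,160+c[1]/2.5],z,C)-o)@R,4))
E
```

```text
yel 484 [[-0.052   0.0903]]
red 460 [[-0.0518 -0.0019]]
cap [[-0.0543 -0.0916]]
tape [[ 0.0508 -0.0011]]
carton [[ 0.0531 -0.0015]]
```

All are within about 5 mm of their marks, well inside the 15 mm tolerance. Handing in.

```bash
python3 -c "
from plant import ctrl
print(ctrl.close_job())"
```

```text
the job is handed in; nothing more can be done
None
```

The tray is laid out and the job handed in at about 40 s: a last camera check put both cups, the bottle, the carton and the tape roll upright and within about 5 mm of their marks, but the hand-in returned no verdict.

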